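Ease the tight block out of the dry-block heater

TASK

The aluminium block of the dry-block heater has to come out, but it sits tight: a straight pull only picks up the whole heater. First lift off the clear cover and hang it by its loop handle on the hook of the stand; then take the block by its bridge handle and rock it lengthwise, one end up and then the other, until both ends are free, and finish while still holding it level just clear above its well, about 2 cm over the heater's top. The heater must stay standing in its place on the bench, and the bottles and tubes standing round must not be knocked over or pushed about.

Things in the scene. Friction and masses are not known exactly. Their poses are not given: they have to be found in the camera images.
- heater: Dry-block heater, loose on rubber feet, 2.4 kg: white box with grey deck, 130 (x) x 220 (y) x 64 mm. Origin: centre of its underside; x from control panel to back, y along its length, z up. Deck (top face) at z = 64 mm. A plunger cover on the deck at either end (y = +-67 to 97 mm) stands 5 mm high.
- well (a point): Centre of the floor of the heater's well, 48 mm above the heater's underside. The well is 59 (x) x 92 (y) mm, 16 mm deep below the deck. In each end wall (+y and -y) a brass spring ball, radius 5 mm, centre 8.8 mm above the well floor, snaps over the block's foot and holds that end down with about 19 N; both together resist a straight pull by more than the heater weighs.
- block: Aluminium tube block in the well, 56 (x) x 80 (y) x 42 mm, about 0.45 kg, eight bores. Origin: centre of its underside; when seated it stands on the well floor, axes as the heater's. On top a black bridge handle: a bar along y, 10 mm thick (x), 82 mm long, 13 mm high (z = 72 to 85 mm), on two 8 mm posts at y = +-33 mm.
- block_grip (a point): Centre of the bar of the block's bridge handle, 78.5 mm above the block's underside.
- end_l (a point): Underside of the block's foot, a bead 5 mm high, at its +y end, 42 mm from its centre. This end pops free when lifted about 7 mm, past its ball, while the other foot stays on the well floor (turning about that foot, 0.15 rad in all, about 1.7 N m); the ball then springs under the foot and carries this end 12 mm above the well floor.
- end_r (a point): The same at the block's -y end.
- cover: Clear box-shaped cover with blue edges, open below, 90 (x) x 124 (y) x 80 mm, walls 3 mm, about 0.18 kg, loose on the heater's deck over the block, axes nearly as the heater's; the block's handle reaches 69 mm up into it. Origin: centre of its lower rim. On top a blue loop handle in its y-z plane.
- loop_bar (a point): Middle of the loop handle's round bar, 128 mm above the cover's lower rim: the bar runs along the cover's y, 9 mm thick, straight for 36 mm either side; legs at y = +-46 mm. The opening under it is 83 mm wide and 43 mm high.
- stand: Laboratory stand, fixed: grey base plate 200 (x) x 120 (y) x 12 mm, steel post 12 mm thick and 272 mm high at x = +75 mm, and a hook: a round rod 8 mm thick, its axis 200 mm above the bench, from the post along -x to x = -72 mm, where its tip turns up to z = 217 mm. Origin: centre of the underside of the base plate.
- hook_seat (a point): Top of the hook's rod where the loop should rest, 47 mm behind the tip and 100 mm in front of the post's axis; the rod runs along the stand's x axis.
- hook_tip (a point): Top of the hook's upturned tip.
- red_cap_bottle: Bystander: white reagent bottle with red cap, 60 mm wide, 148 mm high. Origin: centre of its underside, z up along it.
- tube_a: Bystander that does not move: standing 50 ml tube with blue cap, 34 mm wide, 114 mm high. Origin: centre of its underside.
- tube_b: Bystander: standing 50 ml tube with orange cap, 34 mm wide, 114 mm high. Origin: centre of its underside.

How it is judged:
By the outcome, as a careful person would: the job done as asked, in the order asked, and still so for the second after the job is handed in, while the arm keeps its last pose, push and grip.
It also fails if it takes over 51 s, if anything falls off the work surface, if the arm or the gripper's body presses on something with over 40 N, if the wrist force passes 120 N, or if a joint passes its speed limit or range.

ROBOT

A 6-joint arm with a two-finger parallel gripper is mounted at the origin on a cart in front of the work surface, level with it; the furniture and walls round the work are solid. World frame = base frame: x ahead of the robot, y to its left, z up, the work surface at z = 0. Lengths are in m, angles in rad, forces in N, time in s.
With the tool pointing down it reaches from about 0.325 to 0.9 m from the base axis. Payload 3.5 kg.
Tool frame: the origin (TCP) lies between the finger pads; the fingertips stand 25 mm ahead of it and the grasp point (between the pads) lies 6 mm ahead of it; z points along the fingers, y is the line along which they close (so a half turn about z gives the same grasp; the last joint's range is limited). The gripper opens to 85 mm and grips with 20 to 120 N. Pads are 22 mm wide; open, the fingers measure 114 mm over their backs; the gripper's body (76 mm by 85 mm) begins 54 mm behind the grasp point. The pads swing forward as they close: fully open they stand 13 mm farther back than shut.
Start: joints at [1.035, 0.276, -0.026, 1.268, 0, 1.467], TCP at [0.262, 0.567, 0.256] pointing down, gripper open.
Joint ranges: [-3.12, 3.12], [-0.85, 1.88], [-1.08, 1.24], [-1.95, 2.15], [-1.57, 1.53], [-3.14, 3.14]. Speed limits (rad/s): [2.57, 2.57, 3.14, 3.14, 3.14, 3.14].

INTERFACE

Orientations are given as a unit quaternion [w, x, y, z].
In Python, from plant import get_state, capture, job_done, search_frame, masks_of gives the robot as it stands.
- The arm moves only by the shell command python3 -m pendant 'ROWS' [FORCE]. ROWS is JSON, one flat list of numbers, 5 for each row, row after row: the shift along the tool's x, y, z in cm, then the turn about the tool's z in degrees, then the closure, from -1 (fully open) to 1 (shut), so that 0 is half open. A call has 1 to 8 rows; each row shifts and turns the commanded pose from where the row before left it, along the tool's axes as they then stand; what a row does not reach is not made up. A row lasts 1/12 s, in which the tool goes at most 41.7 mm and 7.16 degrees, less where a joint would pass 70% of its speed; a pose out of reach is approached as far as the arm can. A call with a gripper value outside its range is refused whole. The fingers move at their own pace and stop on an object; FORCE is the grip in N (left out, the last holds). Time passes only in rows, so rows that do not move let the fingers close. It gives the time, the measured TCP pose, the force, the opening and the grip force at its end, in the units of the state.
- get_state(): the state, without advancing time (a new reading comes with each control period).
- capture(name): name is "side" or "top"; returns a dict with "image" (480x640x3 uint8, red, green, blue), "mtx" (3x3 intrinsics, pixels), "extrinsics" (4x4, takes a point from camera to world coordinates). Camera axes: x right, y down, z forward; pixel columns grow to the right and rows downward; lengths in m; the calibration is good to about 2 mm. A picture is of the moment at which its call begins. There is no depth.
- job_done(): hands the job in; it is judged then, once.
Trained networks look in a picture, given as the dict that the camera call returned (one of the last four; its "shot" number tells which), for a name from the list of things; names that differ only in an ending like _2 or _b are one class to them, and where a whole thing is asked for, a point or a joint stands for the part that bears it (a point fixed in the world has none). Each returns a list of dicts, best first, with "confidence" (0 to 1); they miss things now and then, are a little off and sometimes report something else, mostly with a low value. They report only what shows in the picture. A call takes as long as a camera call.
- search_frame(thing, picture): "xyz" ([x, y, z] in m, in world coordinates, good to about 4 mm: the middle of the surface that is visible of it).
- masks_of(thing, picture): "mask" (480x640 bool, what is visible of it).
The state is a dict: "t": time; "joint_positions": joint angles; "joint_vel": joint speeds; "tau": joint torques, N m; "eef_pos": TCP position; "eef_rot": TCP orientation; "ft_force": force on the tool from outside, world axes, zero at the start; "wrist_torque": the same for the moment, N m; "gripper_width": opening from 0.0 (shut) to 1.0 (fully open); "gripper_force": force on a finger pad.
Only numpy, scipy, OpenCV 4.12 (cv2) and the standard library are available. Lean on these libraries where they do the work, as an engineer would, in place of code of your own. Each camera call takes 0.05 s, during which the arm holds its last target. There are 200 camera calls.

## Working session

There is one attempt and no reset: what is moved stays moved. The work goes in short steps, Python scripts to look and compute and a shell command to move; the robot and the scene stay as the last step left them, time stands still between calls to the robot, and variables do not carry over. Pictures are saved under pics/ and viewed, at most 10 in all, crops included, and the job is handed in when it is done.

```bash
mkdir -p pics; ls; cat > h.py <<'E'
import numpy as np, cv2
from plant import *
def px(c,p):
    E=np.linalg.inv(c["extrinsics"]); q=E[:3,:3]@np.asarray(p,float)+E[:3,3]; q=c["mtx"]@q; return q[:2]/q[2]
def ray(c,uv,z):
    d=c["extrinsics"][:3,:3]@np.linalg.inv(c["mtx"])@np.array([uv[0],uv[1],1.]); o=c["extrinsics"][:3,3]
    return o+d*(z-o[2])/d[2]
E
python3 - <<'E'
from h import *
np.set_printoptions(precision=3,suppress=True)
s=get_state(); print(s)
for n in ["side","top"]:
    c=capture(n); cv2.imwrite(f"pics/{n}0.png",c["image"][:,:,::-1]); print(n,c["extrinsics"])
    for t in ["heater","block","block_grip","cover","loop_bar","stand","hook_seat","hook_tip","red_cap_bottle","tube_a","end_l","end_r"]:
        r=search_frame(t,c); print(t,[(np.round(x["xyz"],3),round(x["confidence"],2)) for x in r[:3]])
E
```

```text
pics
{'t': 0.0, 'joint_positions': array([ 1.035,  0.277, -0.028,  1.268,  0.   ,  1.467]), 'joint_vel': array([-0.   ,  0.001,  0.001,  0.001, -0.   ,  0.001]), 'tau': array([ -0.001, -44.551,  29.52 ,   0.016,  -0.   ,  -0.   ]), 'eef_pos': array([0.262, 0.567, 0.255]), 'eef_rot': array([-0.   ,  0.215,  0.977, -0.001]), 'ft_force': array([ 1.515, -0.521, -1.181]), 'wrist_torque': array([ 0.014, -0.032,  0.041]), 'gripper_force': 0.0, 'gripper_width': 0.9985270134505393}
side [[-0.999  0.036 -0.009  0.481]
 [ 0.028  0.59  -0.807  1.028]
 [-0.023 -0.807 -0.59   0.927]
 [ 0.     0.     0.     1.   ]]
heater [(array([0.434, 0.155, 0.064]), 0.83)]
block []
block_grip []
cover [(array([0.441, 0.11 , 0.148]), 0.75)]
loop_bar [(array([0.439, 0.109, 0.144]), 0.77), (array([0.462, 0.423, 0.081]), 0.56), (array([ 0.513, -0.237,  0.013]), 0.5)]
stand [(array([ 0.509, -0.241,  0.015]), 0.95)]
hook_seat [(array([ 0.515, -0.237,  0.014]), 0.76)]
hook_tip [(array([ 0.511, -0.241,  0.012]), 0.75), (array([0.433, 0.157, 0.066]), 0.66)]
red_cap_bottle [(array([ 0.411, -0.459,  0.094]), 0.62), (array([0.451, 0.368, 0.108]), 0.29), (array([0.463, 0.429, 0.083]), 0.24)]
tube_a [(array([0.452, 0.366, 0.11 ]), 0.53)]
end_l []
end_r []
top [[ 0.028 -0.997  0.068  0.356]
 [-1.    -0.028 -0.004 -0.048]
 [ 0.005 -0.068 -0.998  1.292]
 [ 0.     0.     0.     1.   ]]
heater [(array([0.414, 0.049, 0.068]), 0.79)]
block []
block_grip []
cover [(array([0.429, 0.056, 0.142]), 0.56)]
loop_bar [(array([0.428, 0.062, 0.145]), 0.74)]
stand [(array([ 0.526, -0.241,  0.011]), 0.97)]
hook_seat [(array([ 0.529, -0.24 ,  0.011]), 0.9)]
hook_tip [(array([ 0.528, -0.243,  0.014]), 0.67)]
red_cap_bottle [(array([ 0.403, -0.463,  0.114]), 0.66)]
tube_a [(array([0.46 , 0.351, 0.108]), 0.8), (array([0.464, 0.407, 0.112]), 0.51)]
end_l []
end_r []
```

View pics/side0.png

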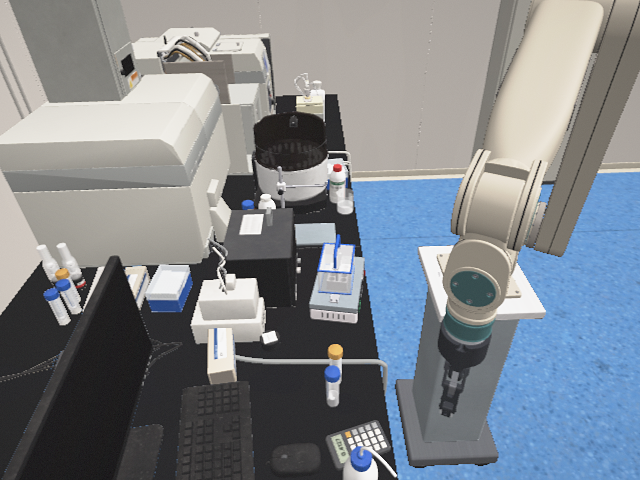

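View pics/top0.png

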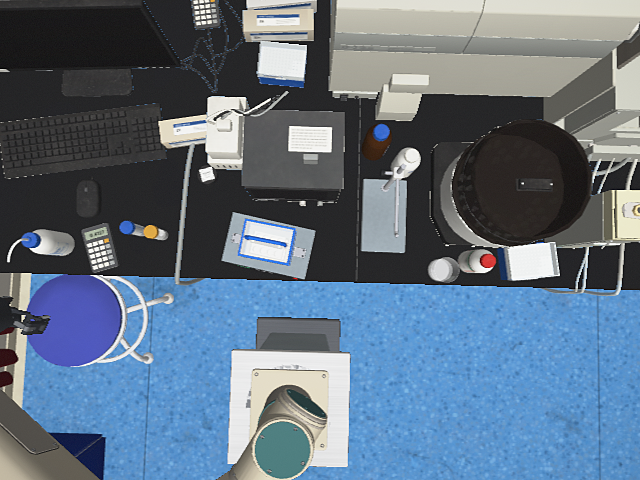

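Side picture: cover on heater near (338,265), loop at (337,245); tubes at (333,380); stand at (300,190). Top picture: loop bar from (245,238) to (285,241), stand plate at (384,215), hook rod from (397,180) to (397,235). I'll zoom in.

```bash
python3 - <<'E'
import cv2,numpy as np
s=cv2.imread("pics/side0.png");t=cv2.imread("pics/top0.png")
f=lambda i,x,y,w,h:cv2.resize(i[y:y+h,x:x+w],(400,300),interpolation=cv2.INTER_CUBIC)
cv2.imwrite("pics/z.png",np.vstack([np.hstack([f(t,218,203,100,75),f(t,340,140,140,105)]),np.hstack([f(s,290,225,100,75),f(s,230,150,120,90)])]))
E
```

```text
(no output)
```

View pics/z.png

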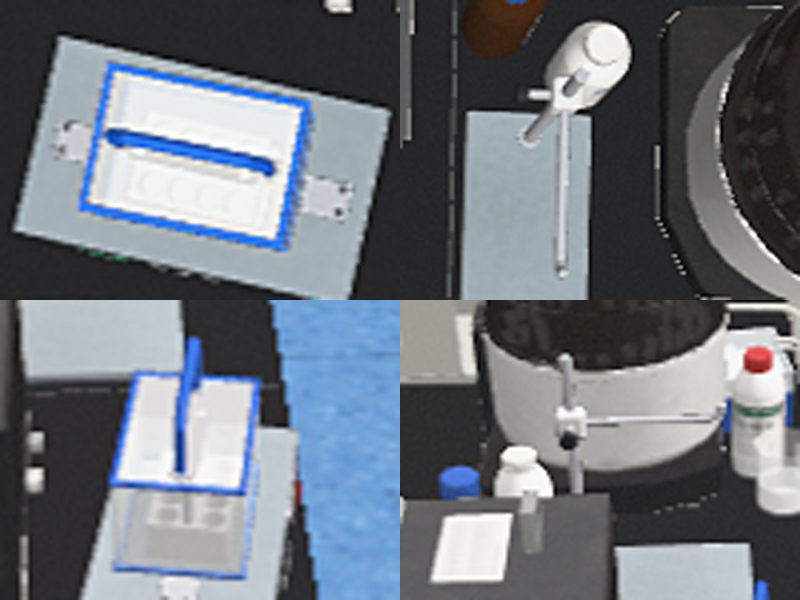

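```bash
python3 - <<'E'
from h import *
np.set_printoptions(precision=4,suppress=True)
c=capture("top");d=capture("side")
A=lambda p:(218+p[0]/4,203+p[1]/4); B=lambda p:(340+(p[0]-400)/2.857,140+p[1]/2.857)
Cs=lambda p:(290+p[0]/4,225+(p[1]-300)/4); D=lambda p:(230+(p[0]-400)/3.333,150+(p[1]-300)/3.333)
for n,p,z in [("bar l",A((112,136)),.192),("bar r",A((268,168)),.192),("deck BL",A((60,37)),.064),("deckBR",A((390,108)),.064),("deckFL",A((15,232)),.064),("deckFR",A((352,300)),.064),("covtop1",A((110,68)),.144),("2",A((308,103)),.144),("3",A((285,246)),.144),("4",A((85,207)),.144),("rod0",B((562,115)),.2),("tip",B((561,270)),.217),("postbase",B((525,140)),.012),("plateTL",B((463,112)),.012),("plateTR",B((592,115)),.012),("red",(488,261),.148),("white",B((603,45)),.15)]:
    print(n,np.round(p,1),ray(c,p,z)[:2])
P={"tip":ray(c,B((561,270)),.217),"rod0":ray(c,B((562,115)),.2)}
print("side tip",px(d,P["tip"]),"seen",D((722,408)),"rod0",px(d,P["rod0"]),D((590,420)))
b=(ray(c,A((112,136)),.192)+ray(c,A((268,168)),.192))/2
print("bar",b,px(d,b),"seen",Cs((185,400)))
m=(c["image"].astype(int)); mk=(m[:,:,2]>150)&(m[:,:,0]<90)&(m[:,:,1]<130); 
for t in ["tube_a","tube_b","red_cap_bottle","stand","heater"]:
  for q in (c,d):
    print(t,[(np.round(x["xyz"],3),round(x["confidence"],2)) for x in search_frame(t,q)[:3]])
E
```

```text
bar l [246. 237.] [0.4393 0.1049]
bar r [285. 245.] [0.4232 0.0137]
deck BL [233.  212.2] [0.5126 0.159 ]
deckBR [315.5 230. ] [ 0.4724 -0.0572]
deckFL [221.8 261. ] [0.3849 0.183 ]
deckFR [306. 278.] [ 0.3472 -0.0362]
covtop1 [245.5 220. ] [0.4843 0.1144]
2 [295.  228.8] [ 0.4664 -0.0067]
3 [289.2 264.5] [0.3792 0.0045]
4 [239.2 254.8] [0.3994 0.1263]
rod0 [396.7 180.3] [ 0.5814 -0.2423]
tip [396.4 234.5] [ 0.4529 -0.2405]
postbase [383.8 189. ] [ 0.595  -0.2408]
plateTL [362.1 179.2] [ 0.6203 -0.181 ]
plateTR [407.2 180.3] [ 0.621  -0.3045]
red [488 261] [ 0.4011 -0.4756]
white [411.1 155.8] [ 0.6534 -0.2854]
side tip [325.6605 180.0305] seen (326.6096609660966, 182.4032403240324) rod0 [286.269  185.7141] (287.005700570057, 186.003600360036)
bar [0.4312 0.0593 0.192 ] [337.411  241.8982] seen (336.25, 250.0)
tube_a [(array([0.463, 0.406, 0.113]), 0.74), (array([0.46 , 0.355, 0.11 ]), 0.51)]
tube_a [(array([0.452, 0.367, 0.109]), 0.87), (array([0.462, 0.426, 0.084]), 0.8), (array([ 0.51 , -0.242,  0.013]), 0.68)]
tube_b [(array([0.463, 0.406, 0.113]), 0.74), (array([0.46 , 0.355, 0.11 ]), 0.51)]
tube_b [(array([0.452, 0.367, 0.109]), 0.87), (array([0.462, 0.426, 0.084]), 0.8), (array([ 0.51 , -0.242,  0.013]), 0.68)]
red_cap_bottle [(array([ 0.402, -0.463,  0.115]), 0.59), (array([0.462, 0.404, 0.109]), 0.48)]
red_cap_bottle [(array([ 0.407, -0.456,  0.096]), 0.58)]
stand [(array([ 0.524, -0.239,  0.012]), 0.96)]
stand [(array([ 0.51 , -0.24 ,  0.016]), 0.78), (array([0.462, 0.426, 0.08 ]), 0.48)]
heater [(array([0.41 , 0.051, 0.068]), 0.67)]
heater [(array([0.432, 0.155, 0.066]), 0.7)]
```

```bash
cat >> h.py <<'E'
def ang():
    from scipy.spatial.transform import Rotation as R
    w,x,y,z=get_state()["eef_rot"]; M=R.from_quat([x,y,z,w]).as_matrix(); return np.degrees(np.arctan2(M[1,1],M[0,1]))
def go(target,yaw,n):
    """per-row shifts (cm, tool axes) and turn from here to target TCP; yaw = tool-y heading, deg"""
    p=get_state()["eef_pos"]; a=ang(); d=(np.array(target)-p)*100/n; t=-((yaw-a+90)%180-90 if abs(yaw-a)>100 else yaw-a)/n
    print("from",np.round(p,4),"ang",round(a,1),"turn/row",round(t,2))
    for i in range(n):
        b=np.radians(a-t*i); y=np.array([np.cos(b),np.sin(b)]); x=np.array([-y[1],y[0]])   # tool z down
        # y_t x z_t = x_t, z_t=-Z -> x_t=(-y1,y0)
        print(np.round([d[:2]@x,d[:2]@y,-d[2]],1))
E
python3 -c "
from h import *
go([.4354,.0829,.255],-10,13)"
```

```text
from [0.2621 0.5674 0.2563] ang 65.2 turn/row 5.78
[-2.8 -2.8  0. ]
[-3.  -2.5  0. ]
[-3.3 -2.2  0. ]
[-3.5 -1.9  0. ]
[-3.7 -1.5  0. ]
[-3.8 -1.1  0. ]
[-3.9 -0.7  0. ]
[-3.9 -0.3  0. ]
[-4.   0.1  0. ]
[-3.9  0.5  0. ]
[-3.9  0.8  0. ]
[-3.8  1.2  0. ]
[-3.6  1.6  0. ]
```

```bash
python3 -m pendant '[-2.8,-2.8,0,5.8,-1, -3,-2.5,0,5.8,-1, -3.3,-2.2,0,5.8,-1, -3.5,-1.9,0,5.8,-1, -3.7,-1.5,0,5.8,-1, -3.8,-1.1,0,5.8,-1, -3.9,-0.7,0,5.8,-1, -3.9,-0.3,0,5.8,-1]'; python3 -m pendant '[-4,0.1,0,5.8,-1, -3.9,0.5,0,5.8,-1, -3.9,0.8,0,5.8,-1, -3.8,1.2,0,5.8,-1, -3.6,1.6,0,5.6,-1, 0,0,0,0,-1, 0,0,0,0,-1]'; python3 - <<'E'
from h import *
go([.4354,.0829,.199],-10,4)
c=capture("side"); t=capture("top")
f=lambda i,x,y,w,h:cv2.resize(i["image"][y:y+h,x:x+w,::-1],(400,450),interpolation=cv2.INTER_CUBIC)
cv2.imwrite("pics/a.png",np.hstack([f(t,218,180,100,112),f(c,290,200,100,112)]))
print(px(t,[.4354,.0829,.192]),px(c,[.4354,.0829,.192]))
E
```

```text
t: 2.57
eef_pos: [0.3702, 0.2682, 0.2566]
eef_rot: [0.0, 0.584, 0.812, 0.0]
ft_force: [1.5, 1.0, -0.4]
gripper_width: 1.0
gripper_force: 0.0
t: 3.15
eef_pos: [0.4371, 0.0812, 0.2565]
eef_rot: [0.0, 0.767, 0.641, 0.0]
ft_force: [-0.2, 1.0, 0.2]
gripper_width: 1.0
gripper_force: 0.0
from [0.4371 0.0812 0.2565] ang -10.2 turn/row -0.06
[ 0.  -0.   1.4]
[ 0.  -0.   1.4]
[ 0.  -0.   1.4]
[ 0.  -0.   1.4]
[255.40764862 238.92881197] [336.33950125 247.26422664]
```

View pics/a.png

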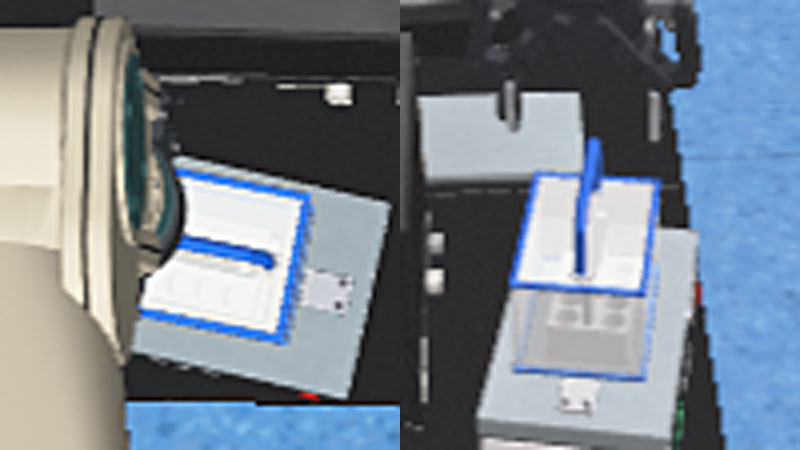

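Crop shows open fingers at (510,105) and (655,115) straddling the loop bar (590,190). Descend and grip.

```bash
python3 -m pendant '[0,-0.2,2,0,-1, 0,0,2,0,-1, 0,0,1.7,0,-1, 0,0,0,0,0.2, 0,0,0,0,1, 0,0,0,0,1, 0,0,0,0,1, 0,0,0,0,1]' 60;python3 -m pendant '[0,0,0,0,1, 0,0,0,0,1, 0,0,-0.5,0,1,0,0,-0.5,0,1]'
```

```text
t: 3.92
eef_pos: [0.4354, 0.0838, 0.2007]
eef_rot: [0.001, 0.766, 0.643, 0.001]
ft_force: [0.3, 0.8, 0.2]
gripper_width: 0.297
gripper_force: 0.0
t: 4.25
eef_pos: [0.4337, 0.0833, 0.2092]
eef_rot: [-0.001, 0.766, 0.643, -0.001]
ft_force: [0.3, 0.3, -2.7]
gripper_width: 0.08
gripper_force: 58.4
```

```bash
python3 -m pendant '[0,0,-3,0,1, 0,0,-3,0,1, 0,0,-3,0,1, 0,0,0,0,1]'; python3 - <<'E'
from h import *
go([.400,-.2175,.285],0,9)
c=capture("side")
cv2.imwrite("pics/b.png",cv2.resize(c["image"][150:330,220:460,::-1],(800,600)))
E
```

```text
t: 4.58
eef_pos: [0.4378, 0.0835, 0.3059]
eef_rot: [0.003, 0.766, 0.643, 0.004]
ft_force: [1.5, 1.0, -0.5]
gripper_width: 0.076
gripper_force: 58.7
from [0.4378 0.0835 0.3059] ang -10.0 turn/row -1.11
[-3.4  0.2  0.2]
[-3.4  0.1  0.2]
[-3.4  0.   0.2]
[-3.4 -0.   0.2]
[-3.4 -0.1  0.2]
[-3.4 -0.2  0.2]
[-3.4 -0.2  0.2]
[-3.4 -0.3  0.2]
[-3.4 -0.4  0.2]
```

View pics/b.png

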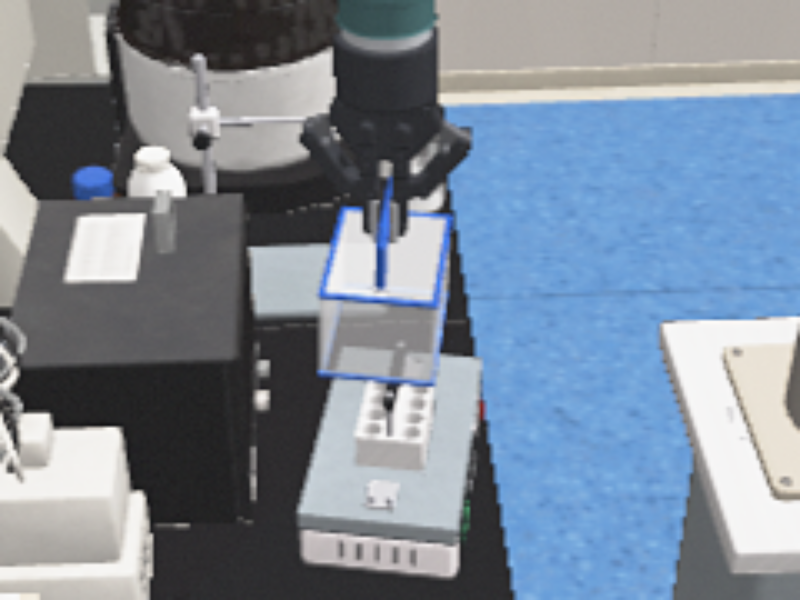

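Cover (385,290) is off and level, held at the loop (385,200); block seen below at (395,430). On to the hook.

```bash
python3 -m pendant '[-3.4,0.2,0.2,-1.1,1, -3.4,0.1,0.2,-1.1,1, -3.4,0,0.2,-1.1,1, -3.4,0,0.2,-1.1,1, -3.4,-0.1,0.2,-1.1,1, -3.4,-0.2,0.2,-1.1,1, -3.4,-0.2,0.2,-1.1,1, -3.4,-0.3,0.2,-1.1,1]'; python3 -m pendant '[-3.3,-0.4,1,-1.1,1, 0,0,2,0,1, 0,0,1.5,0,1, 0,0,0,0,1, 0,0,0,0,1]'; python3 - <<'E'
from h import *
go([.400,-.2175,.241],0,1)
go([.500,-.2175,.241],0,4)
c=capture("side");t=capture("top")
f=lambda i,x,y:cv2.resize(i["image"][y:y+120,x:x+80,::-1],(400,600),interpolation=cv2.INTER_CUBIC)
cv2.imwrite("pics/c.png",np.hstack([f(t,350,170),f(c,280,150)]))
E
```

```text
t: 5.3
eef_pos: [0.3987, -0.1878, 0.2817]
eef_rot: [-0.001, 0.714, 0.7, -0.0]
ft_force: [0.6, -0.3, -2.5]
gripper_width: 0.075
gripper_force: 58.7
t: 5.72
eef_pos: [0.394, -0.2187, 0.2364]
eef_rot: [-0.003, 0.708, 0.706, -0.0]
ft_force: [1.4, 0.7, -1.0]
gripper_width: 0.079
gripper_force: 58.6
from [ 0.394  -0.2187  0.2364] ang -0.1 turn/row -0.12
[ 0.1  0.6 -0.5]
from [ 0.394  -0.2187  0.2364] ang -0.1 turn/row -0.03
[ 0.   2.7 -0.1]
[ 0.   2.7 -0.1]
[ 0.   2.7 -0.1]
[ 0.   2.7 -0.1]
```

View pics/c.png

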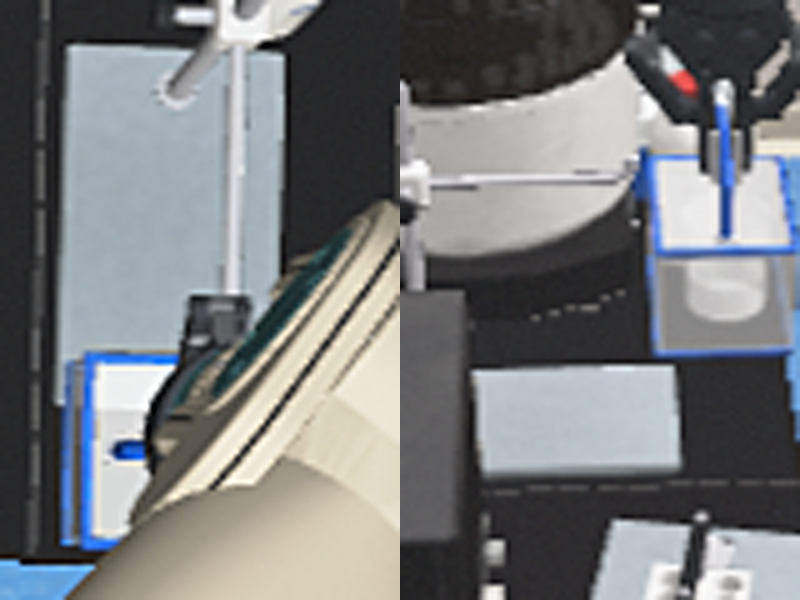

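Left: loop bar end (115,450), rod (235,170) lined up with the loop's middle; right: hook tip (632,165) lies within the opening height. Slide in.

```bash
python3 -m pendant '[0.1,0,-0.3,0,1, 0,2.6,0,0,1, 0,2.6,0,0,1, 0,2.6,0,0,1, 0,2.6,0,0,1, 0,0,0,0,1,0,0,0,0,1]'; python3 -m pendant '[0,0,1,0,1, 0,0,0.8,0,1, 0,0,0.3,0,1, 0,0,0,0,1]'
```

```text
t: 6.4
eef_pos: [0.5014, -0.2187, 0.2425]
eef_rot: [0.001, 0.707, 0.707, 0.0]
ft_force: [-0.8, 1.0, -2.5]
gripper_width: 0.076
gripper_force: 58.9
t: 6.73
eef_pos: [0.4977, -0.2181, 0.2185]
eef_rot: [-0.002, 0.708, 0.706, -0.0]
ft_force: [-0.1, -0.4, -1.7]
gripper_width: 0.077
gripper_force: 58.9
```

```bash
python3 -m pendant '[0,0,0.2,0,1, 0,0,0.2,0,1, 0,0,0,0,1]'; python3 - <<'E'
from h import *
c=capture("side");t=capture("top")
f=lambda i,x,y:cv2.resize(i["image"][y:y+120,x:x+80,::-1],(400,600),interpolation=cv2.INTER_CUBIC)
cv2.imwrite("pics/d.png",np.hstack([f(t,350,170),f(c,280,150)]))
E
```

```text
t: 6.98
eef_pos: [0.4994, -0.219, 0.2162]
eef_rot: [0.0, 0.708, 0.706, -0.0]
ft_force: [-0.3, 0.8, -2.0]
gripper_width: 0.076
gripper_force: 58.8
```

View pics/d.png

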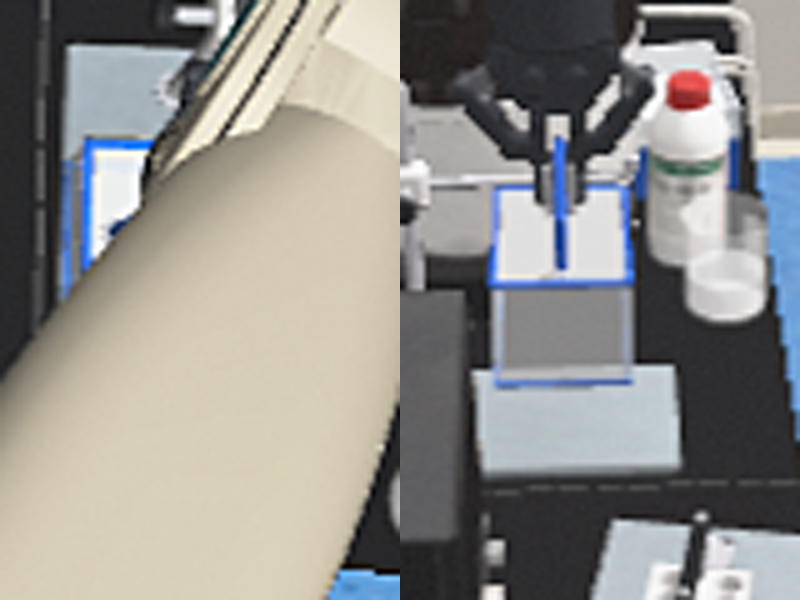

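Cover around (560,280), rod enters the loop at (530,180). Lower to contact.

```bash
python3 -m pendant '[0,0,0.2,0,1, 0,0,0.2,0,1, 0,0,0,0,1]'; python3 -m pendant '[0,0,0.2,0,1, 0,0,0,0,1]'
```

```text
t: 7.33
eef_pos: [0.5002, -0.2191, 0.2147]
eef_rot: [0.001, 0.708, 0.707, 0.0]
ft_force: [-3.4, 2.3, 9.6]
gripper_width: 0.077
gripper_force: 60.0
t: 7.5
eef_pos: [0.5004, -0.219, 0.2142]
eef_rot: [0.002, 0.708, 0.707, 0.0]
ft_force: [-6.3, 4.5, 15.3]
gripper_width: 0.076
gripper_force: 60.6
```

```bash
python3 -m pendant '[0,0,-0.3,0,1, 0,0,0,0,0.8, 0,0,0,0,0.5, 0,0,0,0,0, 0,0,0,0,-0.5, 0,0,0,0,-0.5]'; python3 -m pendant '[0,0,-1,0,-0.5, 0,0,-2,0,-0.5, 0,0,-3,0,-0.5, 0,0,-3,0,-0.5, 0,0,0,0,-0.5]'; python3 - <<'E'
from h import *
c=capture("side")
f=lambda i,x,y:cv2.resize(i["image"][y:y+120,x:x+80,::-1],(400,600),interpolation=cv2.INTER_CUBIC)
g=cv2.resize(c["image"][215:335,300:380,::-1],(400,600),interpolation=cv2.INTER_CUBIC)
cv2.imwrite("pics/e.png",np.hstack([f(c,280,150),g]))
E
```

```text
t: 8.0
eef_pos: [0.4995, -0.2189, 0.2128]
eef_rot: [-0.0, 0.708, 0.706, -0.0]
ft_force: [-0.3, -0.1, -0.7]
gripper_width: 0.66
gripper_force: 0.0
t: 8.42
eef_pos: [0.5026, -0.2206, 0.3107]
eef_rot: [0.006, 0.708, 0.707, 0.001]
ft_force: [1.4, -0.3, 0.9]
gripper_width: 0.75
gripper_force: 0.0
```

View pics/e.png

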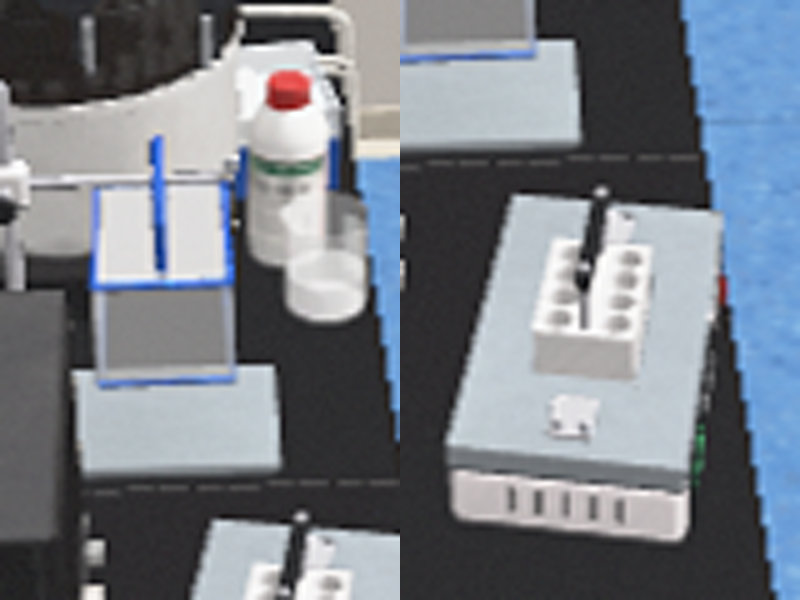

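Cover hangs at (160,280) on the hook. Right: block's black bar from (602,190) to (583,280). Measure it.

```bash
python3 - <<'E'
from h import *
np.set_printoptions(precision=4,suppress=True)
t=capture("top");c=capture("side")
for q in (t,c):
  for n in ["block_grip","block"]:
    print(n,[(np.round(x["xyz"],3),round(x["confidence"],2)) for x in search_frame(n,q)[:2]])
a,b=ray(c,(340.4,253),.130),ray(c,(336.6,271),.130); print("side",a,b)
u=[px(t,[.429+dx,.062+dy,.1265]) for dx in(-.03,.03) for dy in(-.055,.055)]; u=np.array(u); lo=u.min(0).astype(int);hi=u.max(0).astype(int)
im=t["image"][lo[1]:hi[1]+1,lo[0]:hi[0]+1]; g=im.max(2)
print(lo,hi)
k,lab,st,ce=cv2.connectedComponentsWithStats((g<70).astype(np.uint8))
for i in range(1,k):
  if st[i,4]>15:
    ys,xs=np.nonzero(lab==i); p=np.c_[xs,ys].astype(np.float32)+lo; m,ax=cv2.PCACompute(p,None)
    e=((p-m)@ax[0]); e0,e1=m[0]+ax[0]*e.min(),m[0]+ax[0]*e.max()
    print(st[i],ray(t,e0,.1335),ray(t,e1,.1335),ray(t,m[0],.1335),px(c,ray(t,m[0],.1335)))
cv2.imwrite("pics/f.png",cv2.resize(t["image"][200:290,210:330,::-1],(800,600),interpolation=cv2.INTER_CUBIC))
E
```

```text
block_grip [(array([0.429, 0.06 , 0.086]), 0.69)]
block [(array([0.431, 0.06 , 0.092]), 0.65)]
block_grip [(array([0.429, 0.082, 0.086]), 0.74)]
block [(array([0.428, 0.081, 0.086]), 0.58)]
side [0.4214 0.0305 0.13  ] [0.4364 0.1081 0.13  ]
[244 231] [289 256]
[  6   8  32  10 104] [0.4366 0.103  0.1335] [0.4217 0.026  0.1335] [0.4289 0.0634 0.1335] [338.4182 259.4597]
```

View pics/f.png

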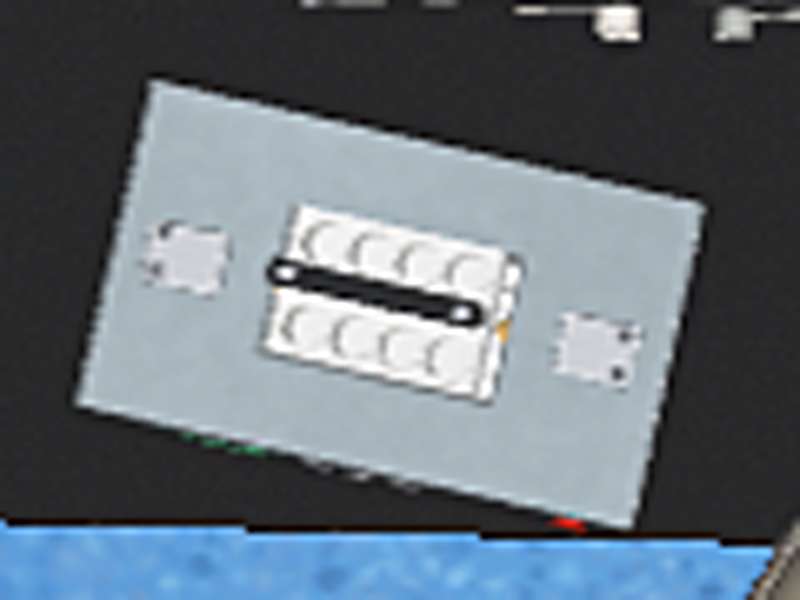

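Bar lies from (275,270) to (480,313) in this crop: centre (0.429,0.064), yaw -11°. I grip at its -y end first and push it toward -y.

```bash
python3 -c "
from h import *
go([.4233,.0346,.18],-11,8)"
```

```text
from [ 0.4988 -0.2184  0.3017] ang -0.1 turn/row 1.36
[ 3.2 -0.9  1.5]
[ 3.1 -1.   1.5]
[ 3.1 -1.1  1.5]
[ 3.1 -1.2  1.5]
[ 3.1 -1.2  1.5]
[ 3.  -1.3  1.5]
[ 3.  -1.4  1.5]
[ 3.  -1.5  1.5]
```

```bash
python3 -m pendant '[3.2,-0.9,0,1.4,-0.5, 3.1,-1,0,1.4,-0.5, 3.1,-1.1,1.5,1.4,-0.5, 3.1,-1.2,1.5,1.4,-0.5, 3.1,-1.2,2,1.4,-0.5, 3,-1.3,2,1.4,-0.5, 3,-1.4,2,1.3,-0.5, 3,-1.5,2,1.2,-0.5]'; python3 -m pendant '[0,0,0,0,-0.5,0,0,0,0,-0.5,0,0,0,0,-0.5]';  python3 -c "
from h import *
go([.4233,.0346,.1325],-11,3)"
```

```text
t: 9.43
eef_pos: [0.4238, 0.0363, 0.1917]
eef_rot: [-0.0, 0.772, 0.635, -0.0]
ft_force: [0.5, -0.0, -0.7]
gripper_width: 0.752
gripper_force: 0.0
t: 9.68
eef_pos: [0.4251, 0.0351, 0.1929]
eef_rot: [-0.0, 0.771, 0.636, -0.0]
ft_force: [0.1, 1.0, 1.1]
gripper_width: 0.752
gripper_force: 0.0
from [0.4251 0.0351 0.1929] ang -10.9 turn/row 0.02
[-0.  -0.1  2. ]
[-0.  -0.1  2. ]
[-0.  -0.1  2. ]
```

```bash
python3 -m pendant '[0,-0.1,2,0,-0.5, 0,0,2,0,-0.5, 0,0,2,0,-0.5, 0,0,0,0,0.5, 0,0,0,0,1,0,0,0,0,1,0,0,0,0,1,0,0,0,0,1]' 60; python3 -m pendant '[0,0,0,0,1,0,0,0,0,1]'
```

```text
t: 10.35
eef_pos: [0.4251, 0.0349, 0.1347]
eef_rot: [0.001, 0.772, 0.636, 0.001]
ft_force: [-2.3, -0.4, 3.6]
gripper_width: 0.101
gripper_force: 59.0
t: 10.52
eef_pos: [0.4251, 0.0349, 0.1347]
eef_rot: [0.001, 0.772, 0.636, 0.0]
ft_force: [-1.8, -1.2, 5.7]
gripper_width: 0.103
gripper_force: 59.3
```

Gripped. Push toward −y with slight down-pressure.

```bash
python3 -m pendant '[-0.2,0,0.1,0,1, -0.2,0,0.1,0,1, -0.2,0,0,0,1, 0,0,0,0,1]'; python3 -m pendant '[-0.2,0,0.1,0,1, -0.2,0,0.1,0,1, 0,0,0,0,1]'
```

```text
t: 10.85
eef_pos: [0.4254, 0.0321, 0.1348]
eef_rot: [-0.002, 0.771, 0.637, 0.005]
ft_force: [-4.3, 9.4, 18.2]
gripper_width: 0.104
gripper_force: 61.0
t: 11.1
eef_pos: [0.4255, 0.0301, 0.1348]
eef_rot: [-0.003, 0.771, 0.637, 0.007]
ft_force: [-7.8, 13.9, 31.2]
gripper_width: 0.105
gripper_force: 63.0
```

```bash
python3 -m pendant '[-0.2,0,0,0,1, -0.2,0,-0.1,0,1, 0,0,0,0,1]'; python3 -m pendant '[-0.2,0,0,0,1, -0.2,0,-0.05,0,1, 0,0,0,0,1]'
```

```text
t: 11.35
eef_pos: [0.4247, 0.0254, 0.1347]
eef_rot: [-0.002, 0.771, 0.637, 0.007]
ft_force: [-6.2, 11.0, 23.9]
gripper_width: 0.106
gripper_force: 62.2
t: 11.6
eef_pos: [0.4237, 0.0208, 0.1345]
eef_rot: [-0.002, 0.771, 0.637, 0.006]
ft_force: [-4.0, 10.3, 18.7]
gripper_width: 0.103
gripper_force: 61.5
```

```bash
python3 - <<'E'
from h import *
c=capture("side"); t=capture("top")
a=cv2.resize(c["image"][225:335,300:380,::-1],(400,550),interpolation=cv2.INTER_CUBIC)
b=cv2.resize(t["image"][200:310,230:310,::-1],(400,550),interpolation=cv2.INTER_CUBIC)
cv2.imwrite("pics/g.png",np.hstack([a,b]))
E
```

```text
(no output)
```

View pics/g.png

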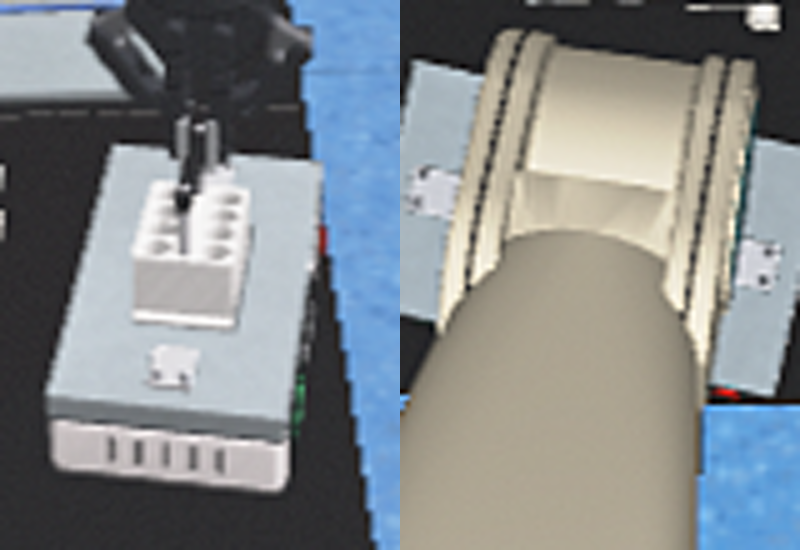

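Block's +y end now stands high (front face 255–322, was much shorter) and the heater's corner (45,395) has not moved. A bit more to be sure, then release and check by numbers.

```bash
cat >> h.py <<'E'
def strip():
    "bright block front face (column through its middle) and heater corner check in the side view"
    c=capture("side"); g=c["image"].astype(int)
    for u in (329,333,345): print(u,[int(x) for x in g[255:305,u].mean(1)])
    return c
E
python3 -m pendant '[-0.2,0,0,0,1, -0.2,0,0,0,1, 0,0,0,0,1]'; python3 -c "
from h import *
strip()"; python3 -m pendant '[0,0,0,0,0.8,0,0,0,0,0.3,0,0,0,0,-0.3,0,0,0,0,-0.3,0,0,0,0,-0.3]';python3 -c "
from h import *
strip();np.set_printoptions(precision=4,suppress=True);print(get_state()['eef_pos'])"
```

```text
t: 11.95
eef_pos: [0.4229, 0.0167, 0.1342]
eef_rot: [-0.002, 0.771, 0.637, 0.006]
ft_force: [-2.8, 10.4, 16.4]
gripper_width: 0.103
gripper_force: 61.1
329 [197, 199, 197, 196, 195, 192, 193, 202, 221, 222, 235, 232, 243, 248, 242, 240, 247, 233, 228, 241, 196, 177, 178, 181, 181, 181, 179, 179, 181, 183, 178, 236, 239, 139, 133, 198, 204, 200, 200, 201, 203, 183, 190, 194, 193, 198, 172, 186, 198, 198]
333 [170, 200, 198, 195, 196, 193, 244, 228, 212, 223, 210, 184, 197, 219, 179, 167, 235, 183, 168, 235, 216, 182, 180, 180, 184, 183, 182, 179, 179, 180, 179, 210, 253, 182, 117, 192, 204, 203, 201, 229, 226, 225, 225, 227, 227, 227, 229, 155, 192, 201]
345 [59, 139, 161, 158, 228, 227, 221, 244, 202, 182, 218, 199, 171, 195, 213, 171, 187, 247, 218, 191, 244, 218, 182, 179, 179, 184, 182, 185, 184, 184, 185, 183, 214, 251, 185, 122, 173, 200, 203, 200, 199, 201, 202, 204, 201, 200, 199, 201, 201, 201]
t: 12.42
eef_pos: [0.42, 0.0134, 0.1306]
eef_rot: [0.0, 0.772, 0.636, -0.0]
ft_force: [-0.2, -0.6, -0.2]
gripper_width: 0.647
gripper_force: 0.0
329 [149, 163, 195, 199, 194, 193, 194, 195, 204, 222, 223, 236, 233, 242, 245, 246, 241, 244, 247, 239, 225, 232, 232, 186, 173, 173, 175, 176, 173, 174, 178, 180, 173, 237, 230, 206, 201, 200, 200, 200, 201, 186, 188, 194, 194, 198, 172, 187, 198, 198]
333 [196, 200, 197, 196, 196, 193, 213, 248, 214, 197, 221, 207, 178, 175, 221, 178, 166, 163, 243, 199, 160, 201, 246, 194, 172, 174, 179, 177, 176, 175, 174, 176, 175, 212, 250, 213, 200, 202, 199, 228, 226, 225, 225, 226, 227, 228, 230, 156, 192, 201]
345 [72, 197, 168, 135, 228, 227, 222, 229, 237, 191, 173, 197, 205, 170, 160, 218, 201, 165, 169, 242, 217, 176, 227, 251, 199, 172, 176, 175, 178, 179, 178, 180, 180, 180, 206, 250, 210, 198, 203, 198, 199, 200, 202, 204, 200, 198, 200, 199, 200, 201]
[0.4199 0.0134 0.1306]
```

```bash
python3 - <<'E'
from h import *
c=capture("side")
from math import *
o=np.array([.429,.064]); ya=np.array([sin(radians(11)),cos(radians(11))])
for lift in (0,.007,.012,.018):
    th=lift/.084
    def P(y,z,x=0):  # pivot at -y foot
        yy=-.042+(y+.042)*cos(th)-z*sin(th); zz=(y+.042)*sin(th)+z*cos(th)
        xy=o+ya*yy; return [xy[0],xy[1],.048+zz]
    print(lift,"top front edge",px(c,P(.04,.042)),"bar -y end",px(c,P(-.041,.085)),"bar +y end",px(c,P(.041,.085)),P(.03,.0785),P(0,.0785))
g=c["image"].max(2)
for v in range(248,274): print(v,[int(x) for x in g[v,331:346]])
E
```

```text
0 top front edge [336.49517792 280.79073124] bar -y end [340.34147201 250.71525092] bar +y end [336.35443548 269.23956646] [np.float64(0.43472426986129636), np.float64(0.09344881550342993), 0.1265] [np.float64(0.429), np.float64(0.064), 0.1265]
0.007 top front edge [336.67093155 278.08603011] bar -y end [340.66671834 249.26212039] bar +y end [336.71683216 265.64119508] [np.float64(0.4334298305513947), np.float64(0.08678950255324576), 0.13222064622241625] [np.float64(0.4277254251275006), np.float64(0.05744288072102861), 0.12972353873640696]
0.012 top front edge [336.81369529 276.12754949] bar -y end [340.8961993  248.33547007] bar +y end [336.99213452 263.11135965] [np.float64(0.4324518060819545), np.float64(0.08175800284126972), 0.13595110549010225] [np.float64(0.42678584786686846), np.float64(0.05260917475152892), 0.13167995359633436]
0.018 top front edge [337.00300397 273.76154054] bar -y end [341.1670824  247.35017915] bar +y end [337.33852629 260.13789858] [np.float64(0.43122488367928824), np.float64(0.0754460342673491), 0.14001535649788766] [np.float64(0.42563153625013406), np.f
[... 1285 characters left out ...]
46, 237, 221, 175, 66, 57, 56, 67, 206, 251, 247, 242, 223, 202, 176]
266 [247, 234, 210, 167, 60, 37, 33, 149, 244, 249, 246, 245, 239, 220, 198]
267 [230, 210, 183, 157, 76, 26, 23, 156, 244, 247, 246, 245, 238, 222, 207]
268 [222, 199, 177, 147, 70, 18, 53, 209, 251, 246, 244, 231, 215, 191, 174]
269 [246, 241, 224, 232, 223, 130, 175, 240, 249, 246, 244, 234, 210, 180, 162]
270 [219, 194, 181, 221, 226, 136, 182, 240, 248, 246, 246, 246, 244, 236, 220]
271 [204, 177, 169, 174, 169, 136, 181, 240, 247, 245, 244, 234, 204, 195, 205]
272 [200, 177, 167, 188, 195, 136, 181, 240, 247, 244, 233, 217, 190, 172, 166]
273 [238, 229, 245, 253, 240, 136, 182, 241, 247, 245, 235, 215, 187, 169, 174]
```

+y end sits on its ball (bar ends match the 12 mm lift to within 1 px). Now regrip somewhat −y of centre and rock the other way, up and toward +y.

```bash
python3 -m pendant '[0.8,0,-0.2,0,-0.3, 0.7,0,-0.2,0,-0.3, 0,0,0,0,0.5, 0,0,0,0,1,0,0,0,0,1,0,0,0,0,1,0,0,0,0,1]' 60; python3 -m pendant '[0,0,0,0,1]'; python3 -m pendant '[0.4,0,-0.3,0,1,0.4,0,-0.3,0,1,0,0,0,0,1]'
```

```text
t: 13.1
eef_pos: [0.4233, 0.0281, 0.135]
eef_rot: [0.0, 0.772, 0.636, 0.0]
ft_force: [0.6, -0.6, 0.2]
gripper_width: 0.102
gripper_force: 58.9
t: 13.18
eef_pos: [0.4233, 0.0281, 0.135]
eef_rot: [0.0, 0.772, 0.636, 0.0]
ft_force: [1.1, -0.9, 0.2]
gripper_width: 0.102
gripper_force: 58.8
t: 13.43
eef_pos: [0.4229, 0.0339, 0.1404]
eef_rot: [0.002, 0.772, 0.636, -0.004]
ft_force: [-2.0, -8.7, -2.2]
gripper_width: 0.105
gripper_force: 60.3
```

```bash
python3 -m pendant '[0.5,0,-0.3,0,1,0.4,0,-0.3,0,1,0,0,0,0,1]'; python3 - <<'E'
from h import *
c=capture("side"); g=c["image"].max(2)
for v in range(244,272): print(v,[int(x) for x in g[v,330:346]])
m=c["image"].astype(int).mean(2)
for u in (318,333,345): print(u,[int(x) for x in m[270:325,u]])
E
```

```text
t: 13.68
eef_pos: [0.425, 0.042, 0.1471]
eef_rot: [0.003, 0.772, 0.636, -0.004]
ft_force: [-3.1, -10.5, 2.3]
gripper_width: 0.103
gripper_force: 61.0
244 [65, 68, 68, 51, 49, 45, 55, 64, 55, 45, 46, 44, 42, 45, 49, 55]
245 [61, 55, 51, 48, 50, 48, 60, 62, 51, 44, 46, 48, 49, 50, 49, 55]
246 [52, 49, 49, 49, 50, 49, 59, 90, 96, 59, 80, 71, 50, 50, 51, 52]
247 [51, 51, 52, 51, 50, 47, 52, 68, 69, 49, 50, 51, 48, 49, 50, 53]
248 [44, 47, 50, 49, 55, 57, 48, 56, 57, 42, 40, 47, 47, 50, 55, 53]
249 [47, 48, 46, 48, 50, 44, 68, 87, 44, 100, 134, 83, 42, 50, 55, 48]
250 [46, 46, 47, 49, 55, 160, 216, 151, 59, 165, 202, 128, 121, 43, 48, 49]
251 [45, 44, 48, 48, 57, 122, 152, 95, 43, 81, 94, 121, 167, 120, 43, 57]
252 [44, 44, 48, 45, 56, 110, 134, 77, 43, 49, 42, 105, 147, 107, 45, 53]
253 [40, 41, 40, 44, 54, 110, 140, 97, 45, 52, 43, 99, 141, 102, 44, 56]
254 [117, 118, 108, 68, 59, 112, 141, 101, 40, 55, 50, 103, 142, 101, 39, 56]
255 [201, 204, 192, 137, 54, 104, 142, 101, 44, 54, 47, 101, 143, 103, 45, 52]
256 [209, 212, 198, 137, 36, 103, 141, 100, 44, 54, 49, 101, 142, 104, 47, 70]
2
[... 1352 characters left out ...]
4, 203, 203, 202, 202, 203, 203, 200, 201, 202, 206, 133, 116, 120, 117, 107, 231, 199, 189, 188, 188, 188, 187, 185, 202, 102, 43, 45, 47, 44, 45]
333 [173, 162, 159, 243, 205, 156, 148, 236, 245, 184, 165, 168, 170, 172, 169, 169, 167, 165, 214, 247, 204, 198, 203, 199, 227, 225, 225, 224, 226, 227, 227, 229, 156, 190, 200, 200, 164, 120, 114, 116, 102, 170, 210, 159, 123, 119, 120, 119, 159, 190, 192, 87, 39, 46, 48]
345 [223, 172, 154, 152, 243, 217, 166, 160, 237, 245, 184, 165, 169, 168, 164, 167, 168, 167, 164, 221, 252, 210, 198, 201, 200, 198, 202, 202, 203, 201, 200, 201, 198, 199, 200, 201, 203, 187, 126, 115, 117, 118, 124, 227, 201, 195, 197, 196, 194, 191, 191, 200, 96, 43, 44]
```

```bash
python3 -m pendant '[-0.2,0,-0.2,0,1,-0.1,0,-0.2,0,1,0,0,0,0,1]'; python3 - <<'E'
from h import *
from math import *
c=capture("side"); g=c["image"]; t=capture("top")
o=np.array([.429,.064]); ya=np.array([sin(radians(11)),cos(radians(11))])
for L in (0,.012,.02):
  print(L,[px(c,[*(o+ya*y),.048+L+z]) for y,z in((-.033,.085),(.033,.085),(.04,.042))])
for n,(u0,u1,v0,v1) in {"-y":(336,346,240,258),"+y":(332,341,256,272)}.items():
  print(n); 
  for v in range(v0,v1): print(v,[int(x) for x in g[v,u0:u1].max(1)])
print([int(x) for x in g[270:305,333].mean(1)])
for q in (c,t): print([(np.round(x["xyz"],3)) for x in search_frame("heater",q)[:1]])
E
```

```text
t: 13.98
eef_pos: [0.4248, 0.0423, 0.1504]
eef_rot: [-0.001, 0.772, 0.636, -0.0]
ft_force: [0.7, 0.4, -5.6]
gripper_width: 0.104
gripper_force: 60.0
0 [array([339.97044564, 252.43909005]), array([336.76213819, 267.34532405]), array([336.49517792, 280.79073124])]
0.012 [array([339.96590463, 249.12272141]), array([336.73867523, 263.97275138]), array([336.47055895, 277.54957894])]
0.02 [array([339.96284896, 246.89111476]), array([336.7228805 , 261.70241236]), array([336.4539886 , 275.36804957])]
-y
240 [55, 58, 50, 48, 49, 50, 53, 58, 52, 56]
241 [54, 56, 46, 47, 47, 49, 49, 53, 50, 53]
242 [55, 59, 52, 48, 48, 49, 49, 52, 48, 55]
243 [54, 69, 52, 46, 45, 49, 41, 44, 46, 51]
244 [55, 60, 54, 45, 43, 47, 50, 49, 52, 53]
245 [55, 85, 94, 47, 46, 49, 49, 48, 51, 50]
246 [53, 70, 68, 57, 80, 69, 49, 51, 49, 51]
247 [52, 60, 58, 43, 49, 49, 47, 52, 53, 53]
248 [72, 88, 53, 63, 93, 81, 44, 54, 55, 48]
249 [150, 152, 53, 161, 213, 153, 120, 43, 47, 49]
250 [146, 111, 44, 84, 105, 124, 181, 151, 44, 53]
251 [142, 100, 39, 49, 44, 103, 163, 139, 42, 52]
252 [144, 102, 44, 52, 48, 102, 157, 135, 
[... 555 characters left out ...]
42, 52, 43, 43, 124, 220]
263 [235, 209, 172, 145, 138, 166, 73, 198, 253]
264 [242, 229, 217, 156, 174, 197, 91, 213, 251]
265 [211, 182, 162, 95, 80, 92, 68, 212, 250]
266 [195, 172, 144, 59, 47, 44, 151, 244, 249]
267 [194, 172, 144, 46, 31, 28, 159, 245, 248]
268 [240, 238, 212, 127, 23, 21, 202, 252, 247]
269 [187, 182, 180, 158, 87, 77, 215, 251, 246]
270 [169, 166, 162, 153, 127, 154, 233, 249, 246]
271 [168, 162, 186, 193, 130, 160, 233, 248, 246]
[163, 160, 224, 207, 159, 150, 235, 244, 185, 165, 169, 172, 172, 172, 170, 169, 167, 196, 252, 182, 177, 201, 203, 199, 229, 225, 225, 225, 226, 226, 227, 230, 156, 192, 201]
[array([0.44 , 0.133, 0.065])]
[array([ 0.412, -0.012,  0.067])]
```

```bash
python3 - <<'E'
from h import *
c=capture("side"); cur=cv2.resize(c["image"][215:335,300:380,::-1],(400,600),interpolation=cv2.INTER_CUBIC).max(2).astype(float)
old=cv2.imread("pics/e.png")[:,400:].max(2).astype(float)
def cen(g,x,y,r=7):
    w=np.clip(g[y-r:y+r+1,x-r:x+r+1]-90,0,None); Y,X=np.mgrid[y-r:y+r+1,x-r:x+r+1]; return np.array([(w*X).sum(),(w*Y).sum()])/w.sum()/5+[300,215]
for g,pts in((old,[(202,190),(183,271)]),(cur,[(202,172),(184,244)])):
    out=[]
    for x,y in pts:
        s=g[y-14:y+15,x-6:x+7]; j=np.unravel_index(np.argmax(s),s.shape); out.append(cen(g,x-6+j[1],y-14+j[0]))
    print(np.round(out,2),out[1]-out[0])
# block top right/front edge: rows along column for corners
for nm,g in(("old",old),("cur",cur)):
    print(nm,[[int(v) for v in g[y,170:200:3]] for y in range(225,300,6)])
E
```

```text
[[340.19 253.32]
 [336.74 268.25]] [-3.44604202 14.92816582]
[[340.15 249.53]
 [336.73 264.07]] [-3.42481105 14.53397947]
old [[204, 207, 211, 207, 186, 139, 85, 55, 41, 52], [201, 206, 211, 205, 176, 109, 54, 51, 44, 48], [204, 202, 211, 206, 175, 93, 33, 45, 42, 46], [251, 250, 250, 211, 149, 75, 32, 49, 49, 52], [191, 177, 173, 128, 75, 52, 46, 50, 48, 56], [174, 163, 154, 93, 32, 29, 40, 37, 66, 116], [202, 176, 156, 127, 106, 106, 82, 27, 80, 192], [187, 172, 153, 161, 186, 209, 178, 95, 119, 212], [159, 126, 77, 60, 72, 70, 80, 97, 163, 230], [172, 127, 62, 31, 37, 15, 51, 142, 221, 249], [212, 174, 105, 41, 18, 6, 67, 177, 247, 252], [184, 180, 164, 112, 69, 71, 127, 203, 249, 250], [162, 158, 153, 137, 129, 146, 187, 227, 250, 248]]
cur [[249, 239, 223, 165, 100, 58, 43, 52, 50, 52], [197, 183, 171, 122, 70, 51, 48, 50, 53, 65], [178, 166, 156, 95, 35, 35, 44, 34, 65, 124], [186, 157, 139, 153, 181, 198, 151, 50, 85, 205], [217, 191, 143, 128, 149, 167, 149, 92, 128, 218], [164, 127, 72, 49, 57, 48, 66, 106, 180, 238], [153, 115, 56, 29, 35, 11, 52, 156, 233, 252], [240, 207, 154, 72, 21, 16, 84, 186, 248, 251], [174, 170, 163, 128, 99, 106, 153, 215, 251, 250], [156, 154, 152, 139, 135, 154, 194, 230, 251, 248], [217, 231, 237, 185, 129, 144, 191, 228, 250, 248], [244, 255, 255, 193, 126, 139, 188, 227, 250, 248], [203, 234, 242, 187, 127, 140, 188, 227, 250, 248]]
```

```bash
python3 -m pendant '[-0.1,0,-0.3,0,1,-0.1,0,-0.3,0,1,0,0,-0.4,0,1,0,0,-0.5,0,1,0,0,-0.3,0,1,0,0,-0.2,0,1,0,0,0,0,1]' 90; python3 -m pendant '[0,0,0,0,1,0,0,0,0,1,0,0,0,0,1]'; python3 - <<'E'
from h import *
from math import *
c=capture("side"); cur=cv2.resize(c["image"][215:335,300:380,::-1],(400,600),interpolation=cv2.INTER_CUBIC).max(2).astype(float)
m=c["image"].astype(int).mean(2); print([int(x) for x in m[265:325,333]])
o=np.array([.429,.064]); ya=np.array([sin(radians(11)),cos(radians(11))])
for L in (0,.03,.036): print(L,[px(c,[*(o+ya*y),.048+L+z]) for y,z in((-.033,.085),(.033,.085))])
def cen(g,x,y,r=7):
    w=np.clip(g[y-r:y+r+1,x-r:x+r+1]-90,0,None); Y,X=np.mgrid[y-r:y+r+1,x-r:x+r+1]; return np.array([(w*X).sum(),(w*Y).sum()])/w.sum()/5+[300,215]
for x,y in [(202,143),(184,215)]:
    s=cur[y-14:y+15,x-6:x+7]; j=np.unravel_index(np.argmax(s),s.shape); print(cen(cur,x-6+j[1],y-14+j[0]))
for n in ("red_cap_bottle","tube_a","cover"): print(n,[np.round(x["xyz"],3) for x in search_frame(n,c)[:2]])
E
```

```text
t: 14.82
eef_pos: [0.4258, 0.0401, 0.1716]
eef_rot: [0.001, 0.772, 0.636, 0.001]
ft_force: [-0.0, -0.6, -5.5]
gripper_width: 0.095
gripper_force: 90.9
t: 15.07
eef_pos: [0.425, 0.0401, 0.1706]
eef_rot: [-0.0, 0.772, 0.636, -0.0]
ft_force: [0.8, -0.3, -5.0]
gripper_width: 0.091
gripper_force: 90.9
[159, 234, 216, 166, 165, 235, 245, 187, 167, 171, 174, 173, 172, 168, 169, 168, 186, 250, 219, 137, 123, 126, 126, 125, 120, 178, 203, 203, 200, 228, 226, 224, 225, 225, 227, 228, 230, 156, 191, 200, 203, 165, 121, 114, 113, 100, 169, 209, 159, 122, 121, 120, 118, 160, 190, 192, 86, 41, 45, 47]
0 [array([339.97044564, 252.43909005]), array([336.76213819, 267.34532405])]
0.03 [array([339.95899703, 244.07799705]), array([336.7029627 , 258.83942305])]
0.036 [array([339.95666844, 242.37739224]), array([336.69091792, 257.10810329])]
[340.52242668 243.45219137]
[336.96643289 257.6825393 ]
red_cap_bottle []
tube_a [array([0.452, 0.368, 0.112]), array([0.46 , 0.425, 0.08 ])]
cover [array([ 0.503, -0.192,  0.16 ])]
```

```bash
python3 -c "
from plant import *
print(job_done())"
```

```text
the job is handed in; nothing more can be done
None
```

The job is handed in at about 15 s, with no verdict returned. The cover hangs on the hook, and both ends of the block were rocked free. The gripper holds the block about 2 cm over the heater's top, tilted roughly 1.5° by the camera. The heater did not visibly move, the tubes still stand, and the red-cap bottle, last seen upright after hanging, was not found in the final check.

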